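Hold a cast-resin blank in the beam of a bench viewer

TASK

Check the clear cast-resin blank for cracks before it goes on the lathe: first turn the viewer's dimmer dial up to the long middle mark of its scale and let it go, then pick the blank up by its two sawn matt sides, without the fingers touching its polished faces. Hold it upright in the light path, centred on the beam about midway between the lamp and the magnifier, its polished faces square to the lamp and the lens. Finish while still holding it there, clear of the viewer, and leave the other things on the bench alone.

Things in the scene. Friction and masses are not known exactly. Their poses are not given: they have to be found in the camera images.
- viewer: Bench viewer, fixed: dark cast bed 64 mm wide, 370 mm long along its y (y = -145 to +225 mm), 26 mm high (clamp blocks 46); lamp on a post at +y, magnifier on a post at -y, dimmer box towards -x (130 x 96 x 40 mm high, centred at x = -95 mm). Origin on the bench under the middle of the beam, which runs level along its y, 150 mm up. Above the bed, between lamp and lens, the space is free.
- lamp_mouth (a point): Centre of the lit mouth of the cream lamp shade, 94 mm across (viewer frame: 0, 90, 150 mm).
- lens (a point): Centre of the magnifier's lens, in a steel rim 110 mm across and 10 mm thick, square to the beam (viewer frame: 0, -105, 150 mm).
- beam_mid (a point): Aim point midway in the light path, on the beam axis (viewer frame: 0, 0, 150 mm). Axes as the viewer: y along the beam towards the lamp, z up.
- dial (a joint): Angle of the dimmer knob, rad: 0 (off) at the first mark, growing clockwise seen from above to 4.712 at the last. 11 marks 0.471 apart; the sixth, in the middle, is twice as long and wide as the rest and lies at 2.356, where the pointer points along the viewer's +x. The knob stays where it is left (friction 0.03 N m); it starts at 0.5 to 1.7.
- dial_grip (a point): Grip point of the knob on its vertical axis, 71 mm above the bench (viewer frame: -115, 0, 71 mm): 7 mm below the top of a bar 42 x 13 mm, 30 mm high, on a disc 44 mm across, 8 mm thick, whose top is 48 mm above the bench. Its x axis lies along the bar towards the pointer end, marked by a white line on top.
- blank: Clear amber cast-resin turning blank with burl chips in it, standing upright on the bench: 28 x 40 x 70 mm high, about 90 g. Origin at the centre of its underside. The two sides across its y axis (28 mm wide, 40 mm apart) are sawn: matt, milky, with saw marks; grip these. The two broader faces across its x axis (40 mm wide, 28 mm apart) are polished and must not be touched.
- blank_mid (a point): Middle of the blank, 35 mm above its underside; axes as the blank.
- polished_faces: The clear inside of the blank, whose two faces 14 mm either side of the blank's yz plane are the polished ones (all but a 4 mm border). Its frame is the blank's.
- maple_round: Bystander: plain round maple blank, 44 mm across, 65 mm high, standing; origin at its underside. It may change places with the resin blank.
- wax_tin: Bystander: flat metal tin, 75 mm across, 42 mm high; origin at its underside.
- faceplate: Bystander: small steel lathe faceplate lying on the bench, a disc 70 mm across with a hub on top, 32 mm high in all; origin at its underside.
Things that resemble listed ones, but are neither listed nor needed, are in the scene too. Of the things that look like the blank, the middle-sized one is meant.

How it is judged (in metres and radians):
On the way, in this order (a step that is already met when the one before it is completed fails the run):
1. the dial stands at the long middle mark, let go, with the blank still on the bench (value of joint dial between 2.216 and 2.496 rad and contact force between the arm and viewer below 0.1 N and height (world z) of blank below 0.01 m), for 0.3 s.
2. the blank is lifted clear of the bench in the fingers (height (world z) of blank above 0.03 m and contact force between the fingers and blank above 1 N), for 0.2 s.
At the end, for the whole second after the job is handed in: Dial within 0.14 rad of the long mark; blank held still in the fingers, upright and square to the beam within 0.17 rad, its middle within 12 mm of the beam axis and 35 mm of midway between lamp and lens (axis offsets taken sideways and in height); blank and arm clear of the viewer (value of joint dial between 2.216 and 2.496 rad and contact force between the fingers and blank above 1 N and contact force between blank and viewer below 0.05 N and contact force between the arm and viewer below 0.1 N and x of blank_mid in the frame of beam_mid between -0.012 and 0.012 m and z of blank_mid in the frame of beam_mid between -0.012 and 0.012 m and y of blank_mid in the frame of beam_mid between -0.035 and 0.035 m and angle between the x axis of blank and the y axis of viewer, either way round below 0.17 rad and angle between blank's own z axis and vertical below 0.17 rad and linear speed of blank below 0.01 m/s); the arm keeps its last pose, push and grip.
It fails at once if the fingers touch the polished faces (contact force between the arm and polished_faces above 0.3 N).
It fails at once if the blank is knocked over or tipped far (angle between blank's own z axis and vertical above 0.8 rad).
It fails at once if a bystander is disturbed (distance of any of maple_round, wax_tin, faceplate from where it was at the start of the episode above 0.02 m).
It also fails if it takes over 67 s, if anything falls off the work surface, if the arm or the gripper's body presses on something with over 40 N, if the wrist force passes 120 N, or if a joint passes its speed limit or range.

ROBOT

A 6-joint arm with a two-finger parallel gripper is mounted at the origin on the work surface. World frame = base frame: x ahead of the robot, y to its left, z up, the work surface at z = 0. Lengths are in mm, angles in rad, forces in N, time in s.
With the tool pointing down it reaches from about 350 to 975 mm from the base axis. Payload 7.1 kg.
Tool frame: the origin (TCP) lies between the finger pads; the fingertips stand 14 mm ahead of it and the grasp point (between the pads) lies 5 mm behind it; z points along the fingers, y is the line along which they close (so a half turn about z gives the same grasp; the last joint's range is limited). The gripper opens to 88 mm and grips with 3 to 60 N. Pads are 20 mm wide; open, the fingers measure 115 mm over their backs; the gripper's body (75 mm by 178 mm) begins 61 mm behind the grasp point.
Start: joints at [-1.354, 0.423, 1.63, -0, 1.089, -0.019], TCP at [146.032, -607.684, 236.675] pointing down, gripper open.
Joint ranges: [-3, 3], [-0.9, 2.11], [0.09, 2.58], [-1.31, 4.45], [0.11, 2.69], [-2.54, 2.54]. Speed limits (rad/s): [2.39, 2.39, 3.01, 3.14, 3.14, 3.14].

INTERFACE

Orientations are given as a rotation vector (axis times angle).
In Python, from workcell import ctrl gives the robot as it stands. The module is installed in compiled form; this text tells all that it offers.
- The arm moves only by the tool servo_tool, never from a script. Its argument "plan" is a list of rows, each a list of 3 entries, a list of its own where there are three numbers: the closure, from 0 (fully open) to 1 (shut), then the shift along the world's x, y, z in mm, then the turn about the world's z in degrees. In form: [[hand, [x, y, z], yaw], ...]. A call has 1 to 10 rows; each row is the pose to reach, as a shift and turn from the pose commanded when the call began; what a row does not reach only later rows make up. A row lasts 1/12 s, in which the tool goes at most 41.7 mm and 7.16 degrees, less where a joint would pass 70% of its speed; a pose out of reach is approached as far as the arm can. A call with a gripper value outside its range is refused whole. The fingers move at their own pace and stop on an object; the grip force is fixed at half the most. Time passes only in rows, so rows that repeat a pose let the fingers close. It gives the time, the measured TCP pose, the force, the opening and the grip force at its end, in the units of the state.
- ctrl.get_obs(): the state, without advancing time (a new reading comes with each control period).
- ctrl.get_image(name): name is "scene" or "top"; returns the picture (420x560x3 uint8, blue, green, red); there is no depth.
- ctrl.camera_info(name): a dict with "fovy" (degrees; the focal length in pixels is half the picture's height over the tangent of half this angle, whatever the lens; pixels are square), "cx", "cy" (the principal point, pixels), "k1" (the pictures are not rectified: a ray, as slopes to the right and down, at radius r is drawn at 1 + k1 r^2 times it, then the intrinsics apply), "rvec" (rotation vector, rad) and "tvec" (3), from world to camera coordinates, as OpenCV has them. Camera axes: x right, y down, z forward; pixel columns grow to the right and rows downward; lengths in mm; the calibration is good to about 2 mm. A picture is of the moment at which its call begins. camera_info takes no time and is no camera call.
- ctrl.close_job(): hands the job in; it is judged then, once.
The state is a dict: "t": time; "qpos": joint angles; "qvel": joint speeds; "joint_torque": joint torques, N m; "ee_pos": TCP position; "orientation": TCP orientation; "ft_force": force on the tool from outside, world axes, zero at the start; "moment": the same for the moment, N m; "width": finger opening in mm; "grasp_force": force on a finger pad.
Only numpy, scipy, OpenCV 4.12 (cv2) and the standard library are available. Lean on these libraries where they do the work, as an engineer would, in place of code of your own. Each camera call takes 0.05 s, during which the arm holds its last target. There are 200 camera calls.

## Working session

There is one attempt and no reset: what is moved stays moved. The work goes in short steps, Python scripts to look and compute and a tool call to move; the robot and the scene stay as the last step left them, time stands still between calls to the robot, and variables do not carry over. Pictures are saved under pics/ and viewed, at most 10 in all, crops included, and the job is handed in when it is done.

Besides the shell and the picture viewer there is one more tool, called as a command line: name --argument value ..., lists and objects as JSON in quotes. servo_tool: Moves the arm, as the interface text tells. Its arguments: {"type":"object","properties":{"plan":{"type":"array"}},"required":["plan"]}

```bash
mkdir -p pics
cat > h.py <<'E'
import numpy as np, cv2
from workcell import ctrl
def cam(n):
    c=ctrl.camera_info(n); f=210/np.tan(np.radians(c['fovy'])/2)
    R=cv2.Rodrigues(np.array(c['rvec'],float))[0]; t=np.array(c['tvec'],float).ravel()
    return c,f,R,t
def ray(n,u,v):
    c,f,R,t=cam(n); d=np.array([(u-c['cx'])/f,(v-c['cy'])/f]); s=d.copy()
    for _ in range(30): s=d/(1+c['k1']*(s@s))
    w=R.T@np.array([s[0],s[1],1]); return -R.T@t, w/np.linalg.norm(w)
def onz(n,u,v,z):
    o,d=ray(n,u,v); return o+d*(z-o[2])/d[2]
def tri(p,q):
    A=[];b=[]
    (o1,d1),(o2,d2)=ray('top',*p),ray('scene',*q)
    s=np.linalg.lstsq(np.c_[d1,-d2],o2-o1,rcond=None)[0]
    a,b=o1+d1*s[0],o2+d2*s[1]; return (a+b)/2,np.linalg.norm(a-b)
def proj(n,P):
    c,f,R,t=cam(n); x=R@np.asarray(P,float)+t; s=x[:2]/x[2]; s=s*(1+c['k1']*(s@s)); return s*f+[c['cx'],c['cy']]
E
python3 - <<'E'
from h import *
for n in('top','scene'):
    im=ctrl.get_image(n); cv2.imwrite(f'pics/{n}0.png',im); print(n,ctrl.camera_info(n),ray(n,280,210))
o=ctrl.get_obs();print(o['t'],o['ee_pos'],o['orientation'],o['width'])
E
```

```text
top {'fovy': 43.202852114705244, 'cx': 280.12949809786386, 'cy': 218.8757361389478, 'k1': 0.06099302725981241, 'rvec': array([ 2.16380359, -2.1723358 ,  0.08550498]), 'tvec': array([ -34.65829275,  540.31994528, 1151.20194219])} (array([ 432.19801004,  -51.97846839, 1195.37269133]), array([ 0.10848466,  0.01308861, -0.99401196]))
scene {'fovy': 46.587547367630265, 'cx': 281.85753463336977, 'cy': 210.6119597981751, 'k1': -0.05930205993052229, 'rvec': array([ 2.06945344,  1.25694263, -0.53262918]), 'tvec': array([-182.4157388 , -279.52601957, 1541.61013992])} (array([1233.31441177, -420.84773908,  888.70403573]), array([-0.63509251,  0.31560568, -0.70501813]))
0.1 [ 145.93337008 -607.25174136  236.01071148] [-3.11851328e+00 -3.69442428e-01  2.25625426e-04] 87.78175918737038
```

View pics/top0.png

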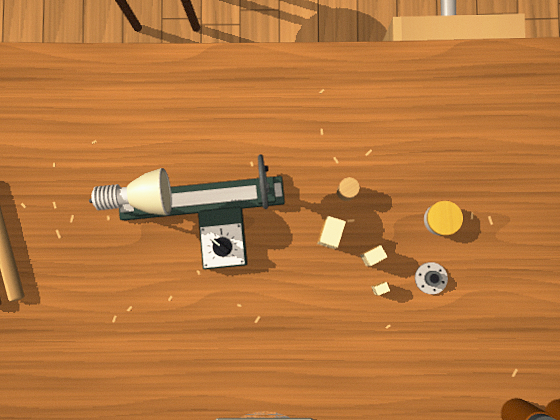

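View pics/scene0.png

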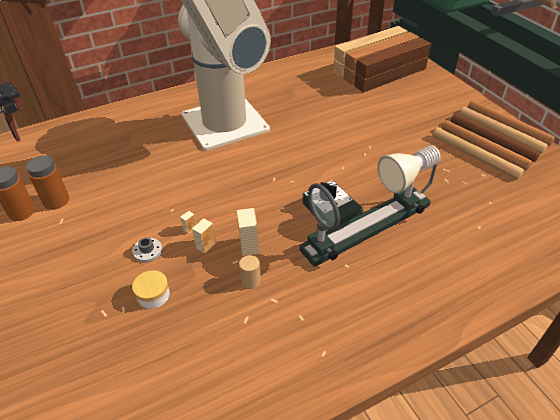

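The top view shows the viewer (lamp at (140,193), lens at (263,180), knob at (222,246)). The resin blanks are at (332,233) large, (375,256) middle and (381,289) small. The scene view shows the middle blank at (203,235). Next I'll zoom in.

Run:
```python
import cv2,numpy as np
t=cv2.imread('pics/top0.png');s=cv2.imread('pics/scene0.png')
r=lambda a,k:cv2.resize(a,None,fx=k,fy=k,interpolation=cv2.INTER_CUBIC)
A=r(t[220:272,195:250],7)[:364,:385]; B=r(t[235:287,350:405],7)[:364,:385]
cv2.imwrite('pics/c1.png',np.hstack([A,B]))
A=r(s[205:262,175:230],7);B=r(s[170:227,295:350],7)
cv2.imwrite('pics/c2.png',np.hstack([A,B]))
```

```text
(no output)
```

View pics/c1.png

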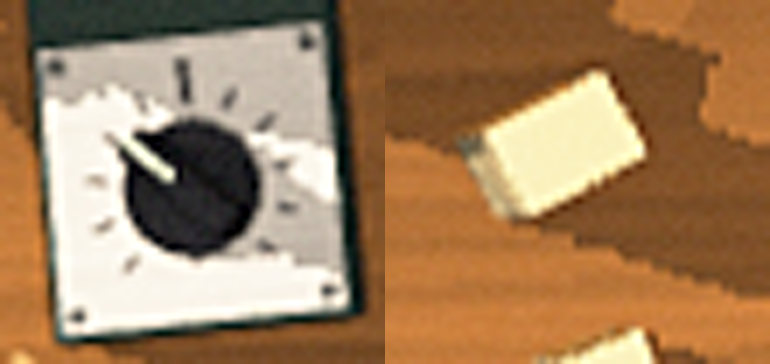

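View pics/c2.png

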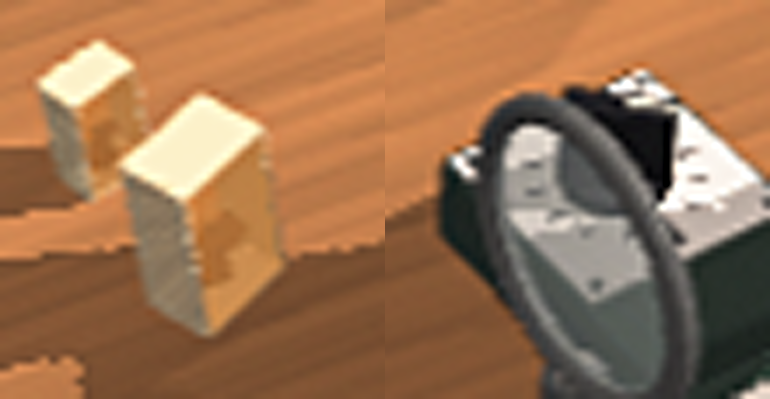

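The middle blank's top face is clear in both views. Its long edges (the 40 mm blank y axis) rise to the right in the top view, and the orange polished side is visible in the scene view. The knob pointer points up-left, about 50° anticlockwise of the long mark at crop (183,80). Next I'll measure.

Run:
```python
from h import *
t=cv2.imread('pics/top0.png');s=cv2.imread('pics/scene0.png')
T=lambda x,y:(195+(x-3)/7,220+(y-3)/7)
# blank top mask
def quad(im,x0,y0,x1,y1,lo):
    k=8; c=cv2.resize(im[y0:y1,x0:x1],None,fx=k,fy=k,interpolation=cv2.INTER_CUBIC)
    m=cv2.inRange(c,np.array(lo),np.array([255,255,255]))
    cs,_=cv2.findContours(m,0,2); c=max(cs,key=cv2.contourArea)
    r=cv2.convexHull(c)
    for e in range(2,80):
        p=cv2.approxPolyDP(r,e,True)
        if len(p)<=4: break
    return (p[:,0]-3.5)/k+[x0,y0]
qt=quad(t,350,235,400,275,(150,205,225)); qs=quad(s,185,212,222,262,(150,205,225))
print('top',qt.round(1).tolist(),'scene',qs.round(1).tolist())
from itertools import product
# match by lowest ray gap: compare centres
P,g=tri(qt.mean(0),qs.mean(0)); print('blank top centre',P.round(1),g)
W=np.array([onz('top',*q,P[2]) for q in qt]); W2=np.array([onz('scene',*q,P[2]) for q in qs])
for w in(W,W2):
    print(w.round(1).tolist(),w.mean(0).round(1))
    for i in range(4):
        d=w[(i+1)%4]-w[i]; print('  edge',np.linalg.norm(d).round(1),(np.degrees(np.arctan2(d[1],d[0]))%180).round(1))
# plate screws, z=40
sc=np.array([onz('top',*T(*p),40)for p in[(55,68),(307,40),(328,290),(78,316)]]);print('screws',sc.round(1).tolist(),sc.mean(0))
for i in range(4):
    d=sc[(i+1)%4]-sc[i]; print('  edge',np.linalg.norm(d).round(1),(np.degrees(np.arctan2(d[1],d[0]))).round(2))
# pointer z=78
a,b=[onz('top',*T(*p),78) for p in[(175,178),(110,135)]];d=b-a;print('pointer',a,b,np.degrees(np.arctan2(d[1],d[0])))
print('disc',onz('top',*T(193,188),55))
# long mark
a,b=[onz('top',*T(*p),40) for p in[(186,103),(181,60)]];d=b-a;print('mark',a,b,np.degrees(np.arctan2(d[1],d[0])))
r=lambda a,k:cv2.resize(a,None,fx=k,fy=k,interpolation=cv2.INTER_CUBIC)
cv2.imwrite('pics/c3.png',np.vstack([r(t[145:225,85:295],3.6),r(s[135:265,295:450],2)[:,:].copy().__getitem__(slice(None)) if 0 else np.zeros((1,756,3),np.uint8)]))
cv2.imwrite('pics/c4.png',r(s[138:268,295:450],4.5))
```

```text
top [[380.8, 245.6], [386.2, 256.8], [369.4, 264.6], [364.2, 253.4]] scene [[211.8, 222.9], [200.8, 232.9], [192.1, 228.2], [202.9, 218.3]]
blank top centre [ 458.3 -237.6   71. ] 0.6449362846145481
[[478.4, -249.6, 71.0], [454.7, -260.3, 71.0], [438.6, -224.9, 71.0], [461.9, -214.4, 71.0]] [ 458.4 -237.3   71. ]
  edge 26.0 24.3
  edge 38.9 114.6
  edge 25.6 24.3
  edge 38.9 115.1
[[460.9, -214.4, 71.0], [478.6, -248.3, 71.0], [455.3, -261.0, 71.0], [437.1, -227.4, 71.0]] [ 458.  -237.8   71. ]
  edge 38.3 117.7
  edge 26.6 28.5
  edge 38.2 118.4
  edge 27.1 28.7
screws [[516.7, 132.9, 40.0], [525.1, 54.3, 40.0], [447.2, 47.4, 40.0], [439.6, 124.9, 40.0]] [482.14490423  89.87553712  40.        ]
  edge 79.1 -83.9
  edge 78.2 -174.97
  edge 77.9 95.66
  edge 77.5 5.91
pointer [480.54415186  90.34834227  78.        ] [493.58894125 110.03891417  78.        ] 56.475960503277705
disc [478.44379471  87.72393977  55.        ]
mark [505.5560909   91.93747683  40.        ] [519.01140031  93.59584482  40.        ] 7.026274791815604
```

View pics/c3.png

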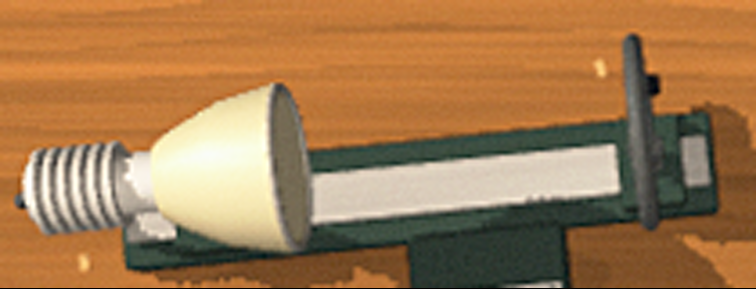

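View pics/c4.png

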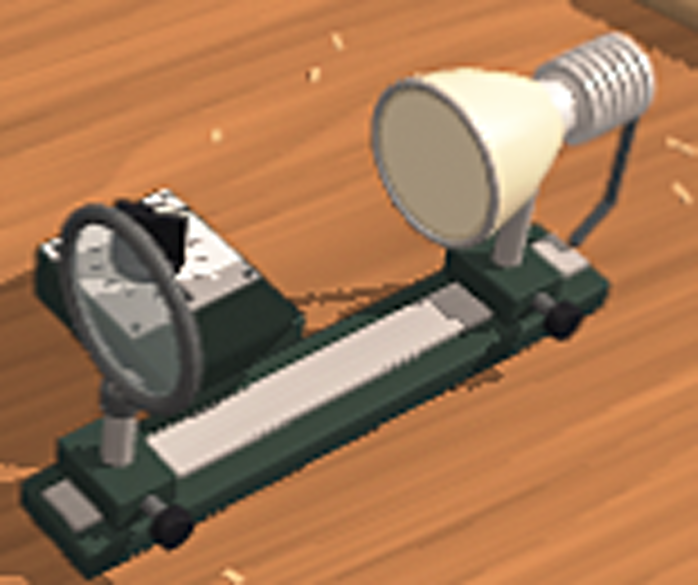

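Lens centre is about (641,132) in the top crop and (131,309) in the scene crop; lamp mouth about (289,167) and (436,162). I'll triangulate both.

Run:
```python
from h import *
T=lambda x,y:(85+(x-1.3)/3.6,145+(y-1.3)/3.6); S=lambda x,y:(295+(x-1.8)/4.5,138+(y-1.8)/4.5)
L,g=tri(T(641.5,132),S(131,309));print('lens',L.round(1),g)
M,g2=tri(T(289,167),S(436,162));print('lamp',M.round(1),g2)
e=M-L;print(np.linalg.norm(e),'yaw',np.degrees(np.arctan2(-e[0],e[1])),'mid from both',(L+e*105/195).round(1))
for p in[(632,37),(651,228)]:print('rim',onz('top',*T(*p),150).round(1))
# bed end edge and long edges at z=26
for p in[(710,113),(718,210),(560,224),(310,150),(615,120),(125,268)]:print('bed',p,onz('top',*T(*p),26).round(1))
# plate strip
for p in[(614,144),(621,192),(312,176),(312,223)]:print('strip',onz('top',*T(*p),26).round(1))
for p in[(155,438),(182,473),(468,330),(428,297)]:print('stripS',onz('scene',*S(*p),26).round(1))
# hypothesis check
for nm,yaw,c in [('a',5.5,(0,0))]:
    y=np.radians(yaw);R=np.array([[np.cos(y),-np.sin(y)],[np.sin(y),np.cos(y)]])
    k=np.array([482.1,89.9]); O=k-R@[-115,0]; print('origin from screws',O,'lens',O+R@[0,-105],'lamp',O+R@[0,90])
```

```text
lens [603.9  -3.6 152.8] 1.5803640438182116
lamp [585.  190.1 153.8] 0.8742361463504312
194.6272081320943 yaw 5.575466353235826 mid from both [593.7 100.7 153.4]
rim [657.3   1.1 150. ]
rim [550.5  -9.4 150. ]
bed (710, 113) [636. -41.  26.]
bed (718, 210) [575.5 -45.7  26. ]
bed (560, 224) [567.2  51.8  26. ]
bed (310, 150) [614.  206.6  26. ]
bed (615, 120) [631.9  17.9  26. ]
bed (125, 268) [541.2 318.7  26. ]
strip [616.9  18.5  26. ]
strip [587.   14.2  26. ]
strip [597.8 205.1  26. ]
strip [568.5 204.7  26. ]
stripS [585.7  30.5  26. ]
stripS [613.4  30.2  26. ]
stripS [597.5 226.7  26. ]
stripS [565.5 222.7  26. ]
origin from screws [596.57056281 100.92226154] lens [606.63436683  -3.59433929] lamp [587.94444509 190.50791939]
```

servo_tool --plan '[[0, [290, 290, 0], 43], [0, [290, 290, 0], 43], [0, [290, 290, 0], 43], [0, [290, 290, 0], 43], [0, [290, 290, 0], 43], [0, [290, 290, 0], 43], [0, [290, 290, 0], 43], [0, [290, 290, 0], 43], [0, [290, 290, 0], 43], [0, [290, 290, 0], 43]]'

```text
t: 0.93
ee_pos: [437.3, -315.4, 236.5]
orientation: [-2.766, -1.488, -0.0]
ft_force: [0.8, -0.2, 0.1]
width: 87.6
grasp_force: 0.0
```

servo_tool --plan '[[0, [43, 407, 0], 0], [0, [43, 407, 0], 0], [0, [43, 407, 0], 0], [0, [43, 407, 0], 0], [0, [43, 407, 0], 0], [0, [43, 407, 0], 0], [0, [43, 407, 0], 0], [0, [43, 407, 0], 0], [0, [43, 407, 0], 0], [0, [43, 407, 0], 0]]'

```text
t: 1.77
ee_pos: [478.7, 91.9, 236.6]
orientation: [-2.766, -1.488, -0.0]
ft_force: [-0.3, -0.1, 0.5]
width: 87.7
grasp_force: 0.0
```

servo_tool --plan '[[0, [0, 0, -100], 0], [0, [0, 0, -100], 0], [0, [0, 0, -100], 0], [0, [0, 0, -100], 0], [0, [0, 0, -100], 0]]'

```text
t: 2.18
ee_pos: [478.4, 89.3, 136.1]
orientation: [-2.766, -1.487, 0.004]
ft_force: [0.5, 0.3, 0.3]
width: 87.8
grasp_force: 0.0
```

Run:
```python
from h import *
o=ctrl.get_obs();print(o['t'],o['ee_pos'],o['orientation'],o['qpos'],o['ft_force'])
t=ctrl.get_image('top');s=ctrl.get_image('scene')
r=lambda a,k:cv2.resize(a,None,fx=k,fy=k,interpolation=cv2.INTER_CUBIC)
cv2.imwrite('pics/d.png',np.hstack([r(t[190:290,170:270],4),r(s[140:240,285:385],4)]))
```

```text
2.1833 [478.40281829  89.27062803 136.05021236] [-2.76641145 -1.48697325  0.0038712 ] [1.60015060e-01 3.78496564e-01 1.99981795e+00 2.33900663e-05
 7.65892381e-01 7.44387996e-01] [0.45408013 0.25882337 0.31291258]
```

View pics/d.png

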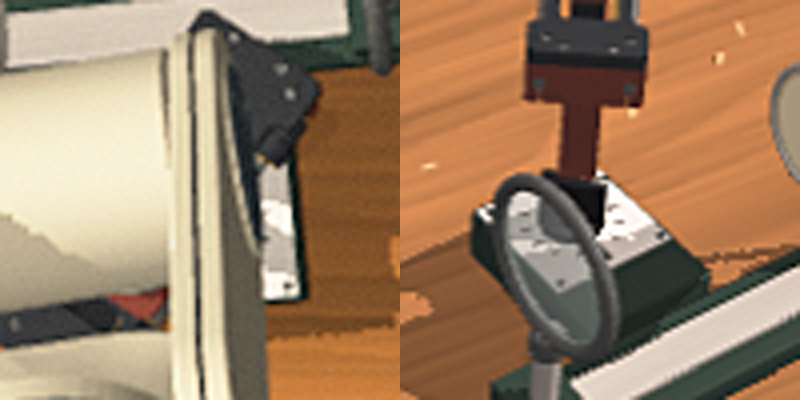

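The fingers hang over the knob, in line with the bar. I'll descend, grip and turn.

servo_tool --plan '[[0, [0, 0, -35], 0], [0, [0, 0, -69], 0], [0, [0, 0, -69], 0], [0, [0, 0, -69], 0]]'

```text
t: 2.62
ee_pos: [478.9, 89.0, 68.0]
orientation: [-2.767, -1.486, 0.002]
ft_force: [-0.0, 0.7, 1.6]
width: 87.6
grasp_force: 0.0
```

servo_tool --plan '[[0.5, [0, 0, 0], 0], [0.7, [0, 0, 0], 0], [0.9, [0, 0, 0], 0], [1, [0, 0, 0], 0], [1, [0, 0, 0], 0], [1, [0, 0, 0], 0], [1, [0, 0, 0], 0], [1, [0, 0, 0], 0], [1, [0, 0, 0], 0], [1, [0, 0, 0], 0]]'

```text
t: 3.45
ee_pos: [478.9, 89.3, 67.6]
orientation: [-2.767, -1.487, 0.0]
ft_force: [0.3, 0.7, 0.1]
width: 24.7
grasp_force: 0.0
```

servo_tool --plan '[[1, [0, 0, 0], 0], [1, [0, 0, 0], 0], [1, [0, 0, 0], 0], [1, [0, 0, 0], 0], [1, [0, 0, 0], 0], [1, [0, 0, 0], 0]]'

```text
t: 3.95
ee_pos: [478.3, 89.3, 67.5]
orientation: [-2.767, -1.487, 0.002]
ft_force: [-4.5, 2.0, 1.7]
width: 12.8
grasp_force: 30.0
```

servo_tool --plan '[[1, [0, 0, 0], -6], [1, [0, 0, 0], -12], [1, [0, 0, 0], -18], [1, [0, 0, 0], -24], [1, [0, 0, 0], -30], [1, [0, 0, 0], -36], [1, [0, 0, 0], -42], [1, [0, 0, 0], -48], [1, [0, 0, 0], -51], [1, [0, 0, 0], -51]]'

```text
t: 4.78
ee_pos: [478.4, 89.2, 67.5]
orientation: [3.138, 0.148, -0.002]
ft_force: [-3.9, 0.4, 2.6]
width: 12.3
grasp_force: 29.9
```

servo_tool --plan '[[1, [0, 0, 0], 0], [1, [0, 0, 0], 0], [0.8, [0, 0, 0], 0], [0.5, [0, 0, 0], 0], [0.5, [0, 0, 0], 0], [0.5, [0, 0, 0], 0], [0.5, [0, 0, 0], 0], [0.5, [0, 0, 0], 0]]'

```text
t: 5.45
ee_pos: [479.4, 89.4, 67.7]
orientation: [-3.138, -0.151, -0.001]
ft_force: [-0.5, -0.0, 0.0]
width: 43.6
grasp_force: 0.0
```

servo_tool --plan '[[0.5, [0, 0, 35], 0], [0.3, [0, 0, 70], 0], [0, [0, 0, 110], 0], [0, [0, 0, 150], 0], [0, [0, -30, 170], 0], [0, [0, -70, 170], 0], [0, [0, -110, 170], 0], [0, [0, -150, 170], 0], [0, [0, -190, 170], 0], [0, [0, -190, 170], 0]]'

```text
t: 6.28
ee_pos: [479.2, -106.2, 238.1]
orientation: [3.136, 0.144, 0.002]
ft_force: [0.2, 0.6, -0.3]
width: 87.7
grasp_force: 0.0
```

Run:
```python
from h import *
o=ctrl.get_obs();print(o['t'],o['ee_pos'],o['orientation'],o['qpos'],o['ft_force'])
t=ctrl.get_image('top')
r=lambda a,k:cv2.resize(a,None,fx=k,fy=k,interpolation=cv2.INTER_CUBIC)
cv2.imwrite('pics/e.png',np.hstack([r(t[220:272,195:250],7),r(t[235:287,350:405],7)]))
```

```text
6.2833 [ 479.20564129 -106.21131766  238.10608524] [3.13617086e+00 1.43586793e-01 2.30408349e-03] [-0.24137758  0.22293357  1.92032441 -0.00194472  0.99632298  1.23896953] [ 0.16297988  0.55289691 -0.30884893]
```

View pics/e.png

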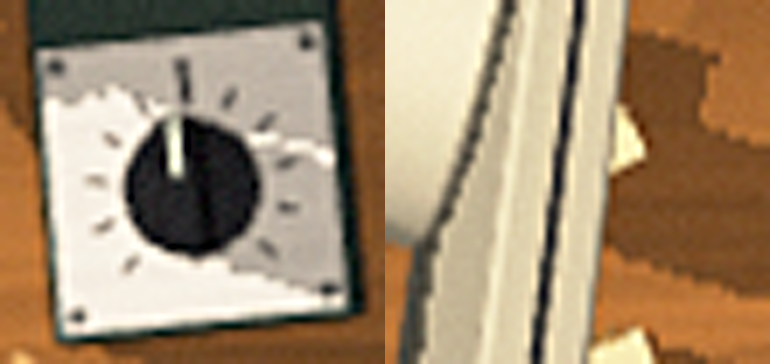

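The pointer now points at the long mark (about 4.5° against 5.6° in world yaw). The blank hasn't moved.

servo_tool --plan '[[0, [-21, -137, 0], 21], [0, [-21, -137, 0], 21], [0, [-21, -137, 0], 21], [0, [-21, -137, 0], 21], [0, [-21, -137, 0], 21], [0, [-21, -137, 0], 21], [0, [-21, -137, -40], 21], [0, [-21, -137, -80], 21], [0, [-21, -137, -110], 21], [0, [-21, -137, -110], 21]]'

```text
t: 7.17
ee_pos: [454.8, -233.8, 122.7]
orientation: [-3.05, -0.721, 0.012]
ft_force: [-0.1, -0.0, -0.9]
width: 87.9
grasp_force: 0.0
```

Run:
```python
from h import *
o=ctrl.get_obs();print(o['t'],o['ee_pos'],o['orientation'],o['ft_force'])
t=ctrl.get_image('top');s=ctrl.get_image('scene')
r=lambda a,k:cv2.resize(a,None,fx=k,fy=k,interpolation=cv2.INTER_CUBIC)
cv2.imwrite('pics/f.png',np.hstack([r(t[210:310,330:430],4),r(s[160:260,155:255],4)]))
```

```text
7.1667 [ 454.8260151  -233.8488265   122.67793263] [-3.05047964 -0.72061561  0.01170415] [-0.07910983 -0.0487568  -0.90012694]
```

View pics/f.png

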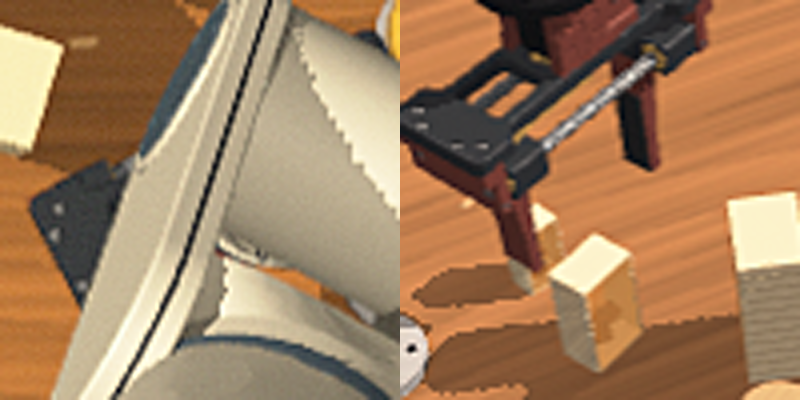

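The fingers straddle the blank along its matt sides. I'll let the arm settle before descending.

servo_tool --plan '[[0, [0, 0, 0], 0], [0, [0, 0, 0], 0], [0, [0, 0, 0], 0], [0, [0, 0, 0], 0]]'

```text
t: 7.6
ee_pos: [458.9, -238.0, 129.2]
orientation: [3.056, 0.72, 0.003]
ft_force: [-0.2, 0.3, 0.0]
width: 87.6
grasp_force: 0.0
```

servo_tool --plan '[[0, [0, 0, -25], 0], [0, [0, 0, -50], 0], [0, [0, 0, -70], 0], [0, [0, 0, -83], 0], [0, [0, 0, -83], 0], [0, [0, 0, -83], 0], [0.3, [0, 0, -83], 0], [0.4, [0, 0, -83], 0], [0.45, [0, 0, -83], 0], [0.45, [0, 0, -83], 0]]'

```text
t: 8.43
ee_pos: [458.5, -238.0, 45.5]
orientation: [3.057, 0.72, 0.002]
ft_force: [-0.5, -0.9, 0.4]
width: 64.3
grasp_force: 0.0
```

servo_tool --plan '[[0.5, [0, 0, 0], 0], [0.52, [0, 0, 0], 0], [0.54, [0, 0, 0], 0], [0.56, [0, 0, 0], 0], [0.58, [0, 0, 0], 0], [0.6, [0, 0, 0], 0], [0.7, [0, 0, 0], 0], [0.8, [0, 0, 0], 0], [1, [0, 0, 0], 0], [1, [0, 0, 0], 0]]'

```text
t: 9.27
ee_pos: [458.1, -237.7, 44.7]
orientation: [3.058, 0.72, 0.0]
ft_force: [1.0, -0.6, 3.6]
width: 39.8
grasp_force: 29.8
```

servo_tool --plan '[[1, [0, 0, 15], 0], [1, [0, 0, 35], 0], [1, [0, 0, 60], 0], [1, [0, 0, 90], 0], [1, [0, 0, 120], 0], [1, [0, 0, 150], 0], [1, [0, 0, 180], 0], [1, [0, 0, 205], 0], [1, [0, 0, 225], 0], [1, [0, 0, 225], 0]]'

```text
t: 10.1
ee_pos: [459.9, -238.7, 273.6]
orientation: [3.053, 0.719, 0.008]
ft_force: [1.0, -1.1, -0.7]
width: 39.8
grasp_force: 29.8
```

servo_tool --plan '[[1, [8, 20, 0], 4], [1, [18, 45, 0], 9], [1, [28, 70, 0], 14], [1, [38, 95, 0], 19], [1, [48, 120, 0], 24], [1, [58, 145, 0], 29], [1, [68, 170, 0], 34], [1, [78, 195, 0], 39], [1, [88, 220, 0], 45], [1, [98, 245, 0], 51]]'

```text
t: 10.93
ee_pos: [555.6, 8.6, 267.8]
orientation: [-2.444, -1.972, 0.003]
ft_force: [0.5, -0.6, -1.5]
width: 39.9
grasp_force: 29.8
```

servo_tool --plan '[[1, [10, 25, 0], 5], [1, [20, 50, 0], 10], [1, [29, 73, 0], 14], [1, [37, 93, 0], 18], [1, [37, 93, 0], 18], [1, [37, 93, 0], 18], [1, [37, 93, 0], 18]]'

```text
t: 11.52
ee_pos: [592.1, 99.8, 268.2]
orientation: [-2.112, -2.324, 0.003]
ft_force: [0.8, -0.5, -1.3]
width: 40.1
grasp_force: 29.8
```

servo_tool --plan '[[1, [0, 0, -20], 0], [1, [0, 0, -40], 0], [1, [0, 0, -60], 0], [1, [0, 0, -80], 0], [1, [0, 0, -95], 0], [1, [0, 0, -109], 0], [1, [0, 0, -109], 0], [1, [0, 0, -109], 0], [1, [0, 0, -109], 0], [1, [0, 0, -109], 0]]'

```text
t: 12.35
ee_pos: [593.7, 100.0, 161.8]
orientation: [2.112, 2.324, 0.002]
ft_force: [1.0, -0.8, -1.7]
width: 39.8
grasp_force: 29.8
```

Run:
```python
from h import *
o=ctrl.get_obs();print(o['t'],o['ee_pos'],o['orientation'],o['ft_force'],o['grasp_force'])
t=ctrl.get_image('top');s=ctrl.get_image('scene')
r=lambda a,k:cv2.resize(a,None,fx=k,fy=k,interpolation=cv2.INTER_CUBIC)
cv2.imwrite('pics/g.png',np.hstack([r(t[150:275,110:285],2.3)[:287],r(s[125:250,300:425],3.2)[:287*9//9]]) if 0 else r(s[110:250,295:445],4))
cv2.imwrite('pics/g2.png',r(t[145:275,100:290],4))
y=np.radians(5.6);O=np.array([593.5,100.5])
R=np.array([[np.cos(y),-np.sin(y)],[np.sin(y),np.cos(y)]])
for z in(115,185):
  for a,b in((-20,-14),(20,-14),(20,14),(-20,14)):
    p=O+R@[a,b];u=proj('scene',[*p,z]);print(z,(a,b),((u-[295,110])*4+1.5).round(0))
```

```text
12.35 [593.68447633  99.99344411 161.8205832 ] [2.11217384e+00 2.32398408e+00 2.15168711e-03] [ 0.98137408 -0.79201607 -1.71088398] 29.847672879695892
115 (-20, -14) [218. 353.]
115 (20, -14) [262. 393.]
115 (20, 14) [300. 374.]
115 (-20, 14) [255. 335.]
185 (-20, -14) [229. 260.]
185 (20, -14) [275. 301.]
185 (20, 14) [315. 282.]
185 (-20, 14) [268. 242.]
```

View pics/g.png

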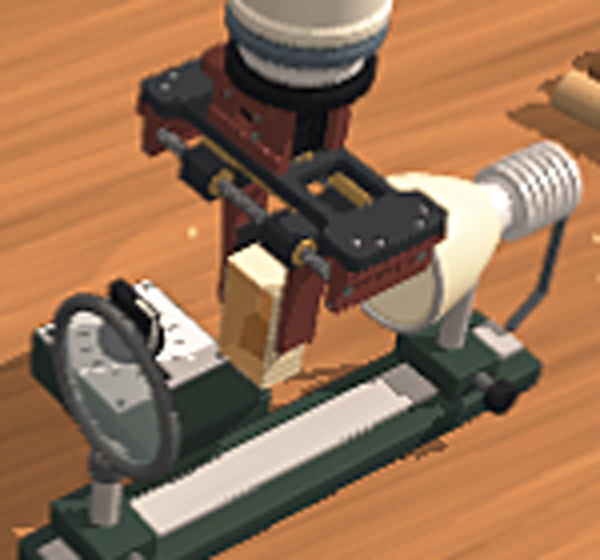

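The blank hangs upright in the beam, polished face towards the lens. Its corners at (229,260) and (262,387) fit the predicted pose to within about 6 px of the enlarged crop. I'll settle the arm and hand in.

servo_tool --plan '[[1, [0, 0, 0], 0], [1, [0, 0, 0], 0], [1, [0, 0, 0], 0], [1, [0, 0, 0], 0], [1, [0, 0, 0], 0], [1, [0, 0, 0], 0], [1, [0, 0, 0], 0], [1, [0, 0, 0], 0]]'

```text
t: 13.12
ee_pos: [593.0, 100.3, 160.6]
orientation: [-2.112, -2.326, 0.0]
ft_force: [0.4, 0.5, -1.3]
width: 39.8
grasp_force: 29.8
```

```bash
python3 -c "
from h import *
o=ctrl.get_obs();print(o['ee_pos'],abs(o['qvel']).max(),o['grasp_force']);print(ctrl.close_job())"
```

```text
[593.01620798 100.31935244 160.6281329 ] 0.0018209813574840191 29.847729206085205
the job is handed in; nothing more can be done
None
```

I handed the job in at about 13 s with the dial on the long middle mark and the blank held still, upright and square to the beam at its midpoint, gripped by its sawn sides; no verdict came back.

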